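Bring the honey round to the tea mug

TASK

Turn the lazy Susan so that the honey jar comes round to the side where the tea mug stands, as near to the mug as the platter can bring it. Turn it only with the fingertips resting lightly on the black rubber band that caps the platter's raised rim and following the rim round; do not touch or lift the jars and the tin that ride on it, nor the mug and the bowl beside it, and let the platter come to rest.

Things in the scene. Friction and masses are not known exactly. Their poses are not given: they have to be found in the camera images.
- turntable: Fixed foot of the lazy Susan (a round wooden turntable tray, 330 mm in diameter, whose floor is 34 mm above the worktop): a dark disc 208 mm across under the platter; its origin is on the worktop on the turning axis, z up. Its y axis lies along the line of mug and bowl.
- rim_centre (a point): Point on the turning axis level with the top of the raised rim, 56 mm above the worktop. The rim (outer radius 165 mm, inner 143 mm) is capped by a flat black rubber band 22 mm wide, soft: it yields up to 4 mm, 1 mm for each 4 N. Fingertips set down on it carry the platter round by friction; 1 N of pressing is enough.
- platter (a joint): Angle of the platter on its ball bearing, rad, counter-clockwise seen from above positive, 0 at the start; turns freely either way, with light drag (0.03 N m friction), so it stops at once when left.
- honey_jar: Glass honey jar with a yellow lid, 64 mm in diameter, 87 mm tall, loose on the platter, its centre about 62 mm from the axis on any side, not yet facing the mug. Origin at the centre of its underside, z up.
- food_tin: Low round food tin, 76 mm in diameter, 58 mm tall, loose on the platter. Origin at the centre of its underside.
- spice_jar_1: Slim spice jar with a red cap, 45 mm in diameter, 106 mm tall, loose on the platter. Origin at the centre of its underside.
- spice_jar_2: Slim spice jar like the other, 45 mm in diameter, 106 mm tall, loose on the platter. Origin at the centre of its underside.
- tea_mug: Two-tone tea mug with a handle, 92 mm in diameter, 95 mm tall, standing on the worktop left or right of the turntable, its centre about 270 mm from the turning axis. Origin at worktop height midway across cup and handle, z up: the cup's own axis lies 17 mm along its +y, the handle points to -y.
- small_bowl: White bowl, 105 mm in diameter, 53 mm tall, on the worktop on the other side of the turntable from the mug, about 270 mm from the axis. Origin at the centre of its underside.
There are look-alikes about, which are no part of the job. What is shaped like the tea_mug but purple is not meant.

How it is judged:
On the way:
1. the fingertips ride on the rim while the platter turns under them (contact force between the fingers and turntable above 0.2 N and (velocity of joint platter above 0.03 rad/s or velocity of joint platter below -0.03 rad/s)), for 0.1 s.
At the end, for the whole second after the job is handed in: The honey jar stands on the platter on the mug's side: its centre over 45 mm from the axis towards the mug and within 18 mm of the line mug-axis-bowl. All four ride upright on the platter, which is at rest; mug and bowl are within 15 mm of their places (((y of tea_mug in the frame of turntable above 0 m and y of honey_jar in the frame of turntable above 0.045 m) or (y of tea_mug in the frame of turntable below 0 m and y of honey_jar in the frame of turntable below -0.045 m)) and x of honey_jar in the frame of turntable between -0.018 and 0.018 m and velocity of joint platter between -0.02 and 0.02 rad/s and linear speed of honey_jar below 0.01 m/s and angle between each of honey_jar, food_tin, spice_jar_1, spice_jar_2's own z axis and vertical below 0.1 rad and horizontal distance between each of honey_jar, food_tin, spice_jar_1, spice_jar_2 and rim_centre below 0.1 m and height (world z) of honey_jar between 0.025 and 0.045 m and height (world z) of food_tin between 0.025 and 0.045 m and height (world z) of spice_jar_1 between 0.025 and 0.045 m and height (world z) of spice_jar_2 between 0.025 and 0.045 m and distance of each of tea_mug, small_bowl from where it was at the start of the episode below 0.015 m); the robot touches nothing.
It fails at once if the robot pushes a jar or the tin instead of the rim (more than 1 N) (contact force between any of the arm, the fingers and honey_jar above 1 N or contact force between any of the arm, the fingers and food_tin above 1 N or contact force between any of the arm, the fingers and spice_jar_1 above 1 N or contact force between any of the arm, the fingers and spice_jar_2 above 1 N).
It fails at once if a jar or the tin is lifted off the platter (height (world z) of any of honey_jar, food_tin, spice_jar_1, spice_jar_2 above 0.055 m).
It fails at once if a jar or the tin tips (angle between any of honey_jar, food_tin, spice_jar_1, spice_jar_2's own z axis and vertical above 0.35 rad).
It fails at once if the mug or the bowl is touched (more than 1 N) (contact force between any of the arm, the fingers and tea_mug above 1 N or contact force between any of the arm, the fingers and small_bowl above 1 N).
It fails at once if the rim is pressed hard (more than 25 N) (contact force between the fingers and turntable above 25 N).
It also fails if it takes over 61 s, if anything falls off the work surface, if the arm or the gripper's body presses on something with over 40 N, if the wrist force passes 120 N, or if a joint passes its speed limit or range.

ROBOT

A 6-joint arm with a two-finger parallel gripper is mounted at the origin on a cart in front of the work surface, level with it; the furniture and walls round the work are solid. World frame = base frame: x ahead of the robot, y to its left, z up, the work surface at z = 0. Lengths are in m, angles in rad, forces in N, time in s.
With the tool pointing down it reaches from about 0.35 to 0.925 m from the base axis. Payload 6.4 kg.
Tool frame: the origin (TCP) lies at the very end of the fingers, on their centre line; the grasp point (between the pads) lies 19 mm behind it; z points along the fingers, y is the line along which they close (so a half turn about z gives the same grasp; the last joint's range is limited). The gripper opens to 94 mm and grips with 3 to 60 N. Pads are 16 mm wide; open, the fingers measure 119 mm over their backs; the gripper's body (75 mm by 177 mm) begins 78 mm behind the grasp point.
Start: joints at [1.009, 0.245, 1.558, -0, 1.339, -0.174], TCP at [0.246, 0.602, 0.205] pointing down, gripper open.
Joint ranges: [-3.13, 3.13], [-1.02, 2.26], [0.13, 2.54], [-0.95, 4.09], [0.21, 2.88], [-2.74, 2.74]. Speed limits (rad/s): [2.57, 2.57, 3.14, 3.14, 3.14, 3.14].

INTERFACE

Orientations are given as [roll, pitch, yaw] about the fixed x, y, z axes, in that order (R = Rz(yaw) Ry(pitch) Rx(roll)).
In Python, from workcell import arm gives the robot as it stands.
- The arm moves only by the shell command python3 -m crank 'ROWS' [FORCE]. ROWS is a JSON object of lists of equal length, an entry for each row: "rot": the turn, a rotation vector about the tool's x, y, z normalised to -1 to 1, where 1 is pi/2 rad, a list of three; "slide": the shift along the tool's x, y, z normalised to -1 to 1, where 1 is 0.04 m, a list of three; "gripper": the closure, from -1 (fully open) to 1 (shut). A call has exactly 8 rows; each row shifts and turns the commanded pose from where the row before left it, along the tool's axes as they then stand; what a row does not reach is not made up. A row lasts 1/10 s, in which the tool goes at most 50 mm and 8.59 degrees, less where a joint would pass 70% of its speed; a pose out of reach is approached as far as the arm can. A call with a number of a shift or a turn outside -1 to 1 is refused whole. A call with a gripper value outside its range is refused whole. The fingers move at their own pace and stop on an object; FORCE is the grip in N (left out, the last holds). Time passes only in rows, so rows that do not move let the fingers close, or fill a call up. It gives the time, the measured TCP pose, the force, the opening and the grip force at its end, in the units of the state.
- arm.get_state(): the state, without advancing time (a new reading comes with each control period).
- arm.read_camera(name): name is "side" or "top" or "wrist"; returns a dict with "img" (384x512x3 uint8, blue, green, red), "camera_matrix" (3x3 intrinsics, pixels), "R" (3x3) and "t" (3): a world point X has camera coordinates R X + t. Camera axes: x right, y down, z forward; pixel columns grow to the right and rows downward; lengths in m; the calibration is good to about 2 mm. The wrist camera is an equidistant fisheye: a pixel r from the principal point sees the ray r / f radians off the axis. A picture is of the moment at which its call begins. There is no depth.
- arm.hand_in(): hands the job in; it is judged then, once.
Trained networks look in a picture, given as the dict that the camera call returned (one of the last four; its "shot" number tells which), for a name from the list of things; names that differ only in an ending like _2 or _b are one class to them, and where a whole thing is asked for, a point or a joint stands for the part that bears it (a point fixed in the world has none). Each returns a list of dicts, best first, with "confidence" (0 to 1); they miss things now and then, are a little off and sometimes report something else, mostly with a low value. They report only what shows in the picture. A call takes as long as a camera call. They do not tell look-alikes from the thing itself.
- arm.find_in(picture, thing): "at" ([x, y, z] in m, in world coordinates, good to about 4 mm: the middle of the surface that is visible of it).
- arm.pinpoint(picture, thing): "at" ([x, y, z] in m, in world coordinates, good to about 4 mm: a listed point, or the origin of a listed thing).
The state is a dict: "time": time; "joint_positions": joint angles; "joint_vel": joint speeds; "effort": joint torques, N m; "tool_pos": TCP position; "eef_rot": TCP orientation; "ft_force": force on the tool from outside, world axes, zero at the start; "torque": the same for the moment, N m; "finger_gap": opening from 0.0 (shut) to 1.0 (fully open); "grasp_force": force on a finger pad.
Only numpy, scipy, OpenCV 4.12 (cv2) and the standard library are available. Lean on these libraries where they do the work, as an engineer would, in place of code of your own. Each camera call takes 0.05 s, during which the arm holds its last target. There are 200 camera calls.

## Working session

There is one attempt and no reset: what is moved stays moved. The work goes in short steps, Python scripts to look and compute and a shell command to move; the robot and the scene stay as the last step left them, time stands still between calls to the robot, and variables do not carry over. Pictures are saved under pics/ and viewed, at most 10 in all, crops included, and the job is handed in when it is done.

```bash
mkdir -p pics
cat > look.py <<'E'
from workcell import arm
import cv2
T=["turntable","rim_centre","honey_jar","food_tin","spice_jar_1","tea_mug","small_bowl"]
def look(cam,tag,things=T):
    p=arm.read_camera(cam); cv2.imwrite(f"pics/{cam}_{tag}.png",p["img"])
    for t in things:
        try: print(cam,t,[([round(float(v),3) for v in d["at"]],round(d["confidence"],2)) for d in arm.pinpoint(p,t)[:3]])
        except Exception as e: print(t,e)
    return p
E
python3 - <<'E'
from look import *
import numpy as np
look("top","a");look("side","a")
s=arm.get_state();print({k:np.round(v,3).tolist() for k,v in s.items()})
a=cv2.imread("pics/top_a.png");cv2.imwrite("pics/a.png",np.vstack([a,cv2.imread("pics/side_a.png")])[::1] if 0 else cv2.resize(np.hstack([a,cv2.imread("pics/side_a.png")]),(800,300)))
E
```

```text
top turntable [([0.61, 0.152, 0.0], 0.87)]
top rim_centre [([0.612, 0.148, 0.057], 0.65)]
top honey_jar [([0.652, 0.195, 0.034], 0.77)]
top food_tin [([0.58, 0.204, 0.034], 0.86)]
top spice_jar_1 [([0.556, 0.129, 0.031], 0.82), ([0.667, 0.117, 0.033], 0.71)]
top tea_mug [([0.441, -0.156, 0.0], 0.75), ([0.594, -0.11, 0.004], 0.62), ([0.612, 0.148, 0.056], 0.49)]
top small_bowl [([0.642, 0.419, 0.001], 0.8), ([0.653, 0.197, 0.034], 0.46)]
side turntable [([0.611, 0.145, 0.002], 0.88)]
side rim_centre [([0.616, 0.151, 0.06], 0.76)]
side honey_jar [([0.656, 0.2, 0.031], 0.69)]
side food_tin [([0.579, 0.199, 0.032], 0.96)]
side spice_jar_1 [([0.666, 0.123, 0.033], 0.87), ([0.552, 0.134, 0.027], 0.61), ([0.654, 0.202, 0.029], 0.36)]
side tea_mug [([0.59, -0.111, 0.0], 0.96), ([0.449, -0.158, -0.0], 0.55), ([0.665, 0.127, 0.029], 0.33)]
side small_bowl [([0.643, 0.423, 0.001], 0.57)]
{'time': 0.8, 'joint_positions': [1.009, 0.245, 1.558, 0.0, 1.339, -0.174], 'joint_vel': [-0.001, -0.001, 0.0, -0.0, 0.002, 0.002], 'effort': [0.0, -41.58, -31.486, 0.069, 0.029, -0.0], 'tool_pos': [0.246, 0.602, 0.205], 'eef_rot': [3.142, -0.0, 2.754], 'ft_force': [-0.785, -0.182, -0.813], 'torque': [-0.01, 0.036, -0.002], 'grasp_force': 0.0, 'finger_gap': 1.0}
```

View pics/top_a.png

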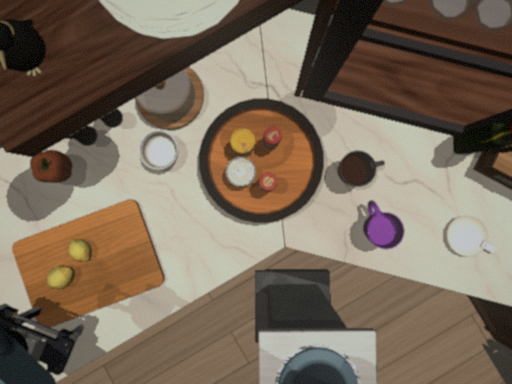

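View pics/side_a.png

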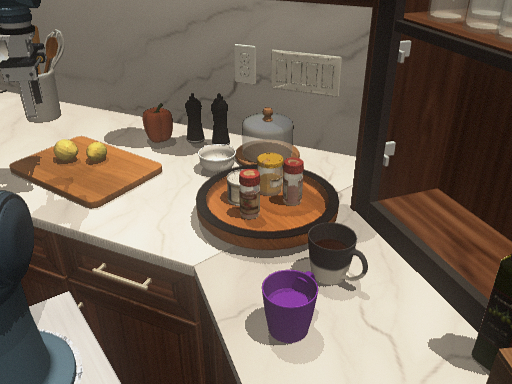

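The top view shows the turntable centred near pixel (261,160). The honey jar (yellow lid) is at (242,140), the dark two-tone mug at (356,168) and the bowl at (159,151). The purple mug at (383,228) is the look-alike. The platter needs about 144° clockwise. I'll go to the near-right of the rim with the fingers shut.

```bash
Z='[0,0,0]'
python3 -m crank '{"slide":[[-0.75,-0.68,0],[-0.75,-0.68,0],[-0.75,-0.68,0],[-0.75,-0.68,0],[-0.75,-0.68,0],[-0.75,-0.68,0],[-0.75,-0.68,0],[-0.75,-0.68,0]],"rot":[[0,0,0],[0,0,0],[0,0,0],[0,0,0],[0,0,0],[0,0,0],[0,0,0],[0,0,0]],"gripper":[1,1,1,1,1,1,1,1]}' 10
python3 -m crank '{"slide":[[-0.75,-0.68,0],[-0.75,-0.68,0],[-0.75,-0.68,0],[-0.75,-0.68,0],[-0.75,-0.68,0],[-0.75,-0.68,0],[-0.75,-0.68,0],[-0.75,-0.68,0]],"rot":[[0,0,0],[0,0,0],[0,0,0],[0,0,0],[0,0,0],[0,0,0],[0,0,0],[0,0,0]],"gripper":[1,1,1,1,1,1,1,1]}'
python3 -m crank '{"slide":[[0,0,0],[0,0,0],[0,0,0],[0,0,0],[0,0,0],[0,0,0],[0,0,0],[0,0,0]],"rot":[[0,0,-0.06],[0,0,-0.06],[0,0,-0.06],[0,0,-0.06],[0,0,-0.06],[0,0,-0.06],[0,0,-0.06],[0,0,-0.06]],"gripper":[1,1,1,1,1,1,1,1]}'
python3 -m crank '{"slide":[[0,0,0],[0,0,0],[0,0,0],[0,0,0],[0,0,0],[0,0,0],[0,0,0],[0,0,0]],"rot":[[0,0,-0.06],[0,0,-0.06],[0,0,-0.06],[0,0,-0.06],[0,0,-0.06],[0,0,-0.06],[0,0,-0.05],[0,0,0]],"gripper":[1,1,1,1,1,1,1,1]}'
cat > rim.py <<'E'
# refine turning axis: project the rim circle, fit centre to the dark band's outer/inner edges in both fixed views
from workcell import arm
import numpy as np, cv2
from scipy.optimize import minimize
a=np.linspace(0,2*np.pi,360)
res=[]
for cam in("top","side"):
    p=arm.read_camera(cam); g=cv2.GaussianBlur(cv2.cvtColor(p["img"],cv2.COLOR_BGR2GRAY),(5,5),0).astype(np.float32)
    K,R,t=p["camera_matrix"],np.array(p["R"]),np.array(p["t"])
    def cost(c,z=.056):
        s=0
        for r,w in((.154,1),):
            X=np.c_[c[0]+r*np.cos(a),c[1]+r*np.sin(a),np.full(360,z)]
            q=(X@R.T+t)@np.array(K).T; q=q[:,:2]/q[:,2:]
            v=cv2.remap(g,q[:,0].astype(np.float32)[None],q[:,1].astype(np.float32)[None],cv2.INTER_LINEAR)
            s+=np.minimum(v,120).mean()
        return s
    o=min((minimize(cost,[.612+i,.149+j],method="Nelder-Mead",options=dict(initial_simplex=[[.612+i,.149+j],[.617+i,.149+j],[.612+i,.154+j]])) for i in(-.005,0,.005) for j in(-.005,0,.005)),key=lambda o:o.fun)
    print(cam,o.x.round(4),round(o.fun,1))
E
python3 rim.py; python3 -c "
from workcell import arm;s=arm.get_state();print(s['time'],s['tool_pos'],s['eef_rot'],s['joint_positions'],s['ft_force'],s['finger_gap'])"
```

```text
time: 1.6
tool_pos: [0.3862, 0.3081, 0.2057]
eef_rot: [3.141, 0.001, 2.754]
ft_force: [0.8, -0.2, 0.1]
finger_gap: 0.356
grasp_force: 0.0
time: 2.4
tool_pos: [0.5261, 0.0157, 0.2057]
eef_rot: [3.141, 0.001, 2.754]
ft_force: [0.6, 1.0, 0.5]
finger_gap: 0.005
grasp_force: 0.0
time: 3.2
tool_pos: [0.5256, 0.0174, 0.2056]
eef_rot: [-3.141, 0.0, -2.771]
ft_force: [0.0, -0.9, -0.1]
finger_gap: 0.004
grasp_force: 0.0
time: 4.0
tool_pos: [0.5265, 0.0228, 0.2055]
eef_rot: [-3.139, -0.005, -2.139]
ft_force: [0.1, -0.3, -0.1]
finger_gap: 0.002
grasp_force: 0.0
top [0.6152 0.1496] 50.8
side [0.6134 0.1501] 55.3
4.1 [0.52645437 0.02248388 0.20549563] [-3.13920794 -0.00530578 -2.13875332] [-0.16950482 -0.04456051  1.87002126 -0.00600941  1.31599699 -2.74163252] [-0.69581475 -0.33796247  0.19080233] 0.005135492490359393
```

```bash
python3 -m crank '{"slide":[[0,0,0],[0,0,0],[0,0,0],[0,0,0],[0,0,0],[0,0,0],[0,0,0],[0,0,0]],"rot":[[0,0,0.05],[0,0,0.05],[0,0,0],[0,0,0],[0,0,0],[0,0,0],[0,0,0],[0,0,0]],"gripper":[1,1,1,1,1,1,1,1]}'
cat > to.py <<'E'
import sys,numpy as np
from workcell import arm
from scipy.spatial.transform import Rotation as Ro
s=arm.get_state();R=Ro.from_euler('xyz',s['eef_rot']).as_matrix();p=np.array(s['tool_pos'])
c=np.array([.614,.150]);d=p[:2]-c
print('t',s['time'],'pos',p.round(4),'rpy',np.round(s['eef_rot'],4),'r',np.hypot(*d).round(4),'th',np.degrees(np.arctan2(*d[::-1])).round(1)%360,'q6',round(s['joint_positions'][5],3),'F',np.round(s['ft_force'],1))
if len(sys.argv)>2:
    th,z=np.radians(float(sys.argv[1])),float(sys.argv[2])
    g=np.array([*(c+.154*np.array([np.cos(th),np.sin(th)])),z]);print('slide units',(R.T@(g-p)/.04).round(3))
    G=Ro.from_euler('xyz',[np.pi,0,th-np.radians(1.5)]).as_matrix();print('rot units',(Ro.from_matrix(R.T@G).as_rotvec()/(np.pi/2)).round(4))
E
python3 to.py 230 .075
```

```text
time: 4.9
tool_pos: [0.5265, 0.0225, 0.2054]
eef_rot: [-3.139, -0.005, -2.296]
ft_force: [0.4, 0.2, -0.3]
finger_gap: 0.005
grasp_force: 0.0
t 4.9 pos [0.5265 0.0225 0.2054] rpy [-3.1385 -0.005  -2.2958] r 0.1547 th 235.5 q6 -2.585 F [ 0.4  0.2 -0.3]
slide units [-0.005  0.382  3.259]
rot units [-0.002  -0.0032 -0.0004]
```

```bash
python3 -m crank '{"slide":[[0,0.19,0.3],[0,0.19,0.5],[0,0,0.6],[0,0,0.6],[0,0,0.6],[0,0,0.4],[0,0,0.26],[0,0,0]],"rot":[[-0.002,-0.003,0],[0,0,0],[0,0,0],[0,0,0],[0,0,0],[0,0,0],[0,0,0],[0,0,0]],"gripper":[1,1,1,1,1,1,1,1]}'
python3 to.py 230 .057
python3 - <<'E'
from look import *
p=look("side","b",[]);cv2.imwrite("pics/sb.png",cv2.resize(p["img"][130:290,170:390],None,fx=3,fy=3,interpolation=2))
E
```

```text
time: 5.7
tool_pos: [0.5134, 0.0329, 0.0731]
eef_rot: [3.138, -0.002, -2.296]
ft_force: [-1.1, -0.3, -0.7]
finger_gap: 0.006
grasp_force: 0.0
t 5.7 pos [0.5134 0.0329 0.0731] rpy [ 3.1383e+00 -2.1000e-03 -2.2960e+00] r 0.1544 th 229.3 q6 -2.573 F [-1.1 -0.3 -0.7]
slide units [-0.012 -0.045  0.402]
rot units [ 0.0021 -0.0014 -0.0006]
```

View pics/sb.png

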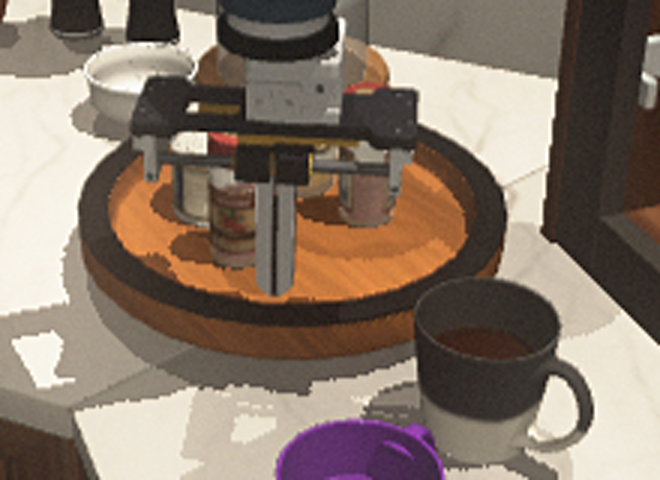

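The crop shows the shut fingers at (275,290), just above the near rim band. They line up with the tangent and stand clear of the jars and the mug, so I'll lower onto the band.

```bash
python3 -m crank '{"slide":[[0,0,0.1],[0,0,0.1],[0,0,0.1],[0,0,0.06],[0,0,0.05],[0,0,0.03],[0,0,0],[0,0,0]],"rot":[[0.002,0,0],[0,0,0],[0,0,0],[0,0,0],[0,0,0],[0,0,0],[0,0,0],[0,0,0]],"gripper":[1,1,1,1,1,1,1,1]}'
python3 to.py 230 .055
```

```text
time: 6.55
tool_pos: [0.5152, 0.0324, 0.0575]
eef_rot: [-3.138, -0.0, -2.296]
ft_force: [-0.3, -0.4, 0.1]
finger_gap: 0.002
grasp_force: 0.0
t 6.55 pos [0.5152 0.0324 0.0575] rpy [-3.1384e+00 -2.0000e-04 -2.2961e+00] r 0.1536 th 230.0 q6 -2.571 F [-0.3 -0.4  0.1]
slide units [ 0.01  -0.003  0.062]
rot units [-0.0021 -0.0001 -0.0006]
```

```bash
python3 -m crank '{"slide":[[0,0,0.03],[0,0,0.02],[0,0,0.02],[0,0,0.01],[0,0,0],[0,0,0],[0,0,0],[0,0,0]],"rot":[[-0.002,0,0],[0,0,0],[0,0,0],[0,0,0],[0,0,0],[0,0,0],[0,0,0],[0,0,0]],"gripper":[1,1,1,1,1,1,1,1]}'
python3 to.py 230 .055
```

```text
time: 7.35
tool_pos: [0.5156, 0.0322, 0.0549]
eef_rot: [-3.14, -0.0, -2.296]
ft_force: [-1.2, -0.9, 5.2]
finger_gap: 0.004
grasp_force: 2.6
t 7.35 pos [0.5156 0.0322 0.0549] rpy [-3.1405 -0.     -2.2959] r 0.1535 th 230.2 q6 -2.573 F [-1.2 -0.9  5.2]
slide units [ 0.013  0.01  -0.002]
rot units [-0.0007 -0.     -0.0005]
```

```bash
python3 -m crank '{"slide":[[0,0.067,0],[0,0.134,0],[0,0.2,0],[0,0.2,0],[0,0.2,0],[0,0.2,0],[0,0.134,0],[0,0.067,0]],"rot":[[0,0,0.011],[0,0,0.022],[0,0,0.0333],[0,0,0.0333],[0,0,0.0333],[0,0,0.0333],[0,0,0.022],[0,0,0.011]],"gripper":[1,1,1,1,1,1,1,1]}'
python3 to.py 212 .055
python3 - <<'E'
from look import *
look("top","c",["honey_jar","food_tin","spice_jar_1"])
E
```

```text
time: 8.15
tool_pos: [0.4839, 0.069, 0.0548]
eef_rot: [-3.141, 0.0, -2.61]
ft_force: [-0.3, -1.3, 6.8]
finger_gap: 0.002
grasp_force: 2.8
t 8.15 pos [0.4839 0.069  0.0548] rpy [-3.1410e+00  2.0000e-04 -2.6098e+00] r 0.1532 th 211.9 q6 -2.193 F [-0.3 -1.3  6.8]
slide units [ 0.019 -0.006 -0.006]
rot units [-0.0004  0.0001 -0.0004]
top honey_jar [([0.664, 0.182, 0.032], 0.67)]
top food_tin [([0.6, 0.207, 0.038], 0.71)]
top spice_jar_1 [([0.555, 0.151, 0.037], 0.7), ([0.655, 0.103, 0.031], 0.63), ([0.6, 0.206, 0.034], 0.35)]
```

The platter follows the fingers, so I'll continue.

```bash
python3 -m crank '{"slide":[[0.005,0.2,0],[0.005,0.2,0],[0,0.2,0],[0,0.2,0],[0,0.2,0],[0,0.2,0],[0,0.2,0],[0,0.2,0]],"rot":[[0,0,0.0333],[0,0,0.0333],[0,0,0.0333],[0,0,0.0333],[0,0,0.0333],[0,0,0.0333],[0,0,0.0333],[0,0,0.0333]],"gripper":[1,1,1,1,1,1,1,1]}'
python3 to.py 188 .055
python3 -m crank '{"slide":[[0,0.2,0],[0,0.2,0],[0,0.2,0],[0,0.2,0],[0,0.2,0],[0,0.2,0],[0,0.2,0],[0,0.2,0]],"rot":[[0,0,0.0333],[0,0,0.0333],[0,0,0.0333],[0,0,0.0333],[0,0,0.0333],[0,0,0.0333],[0,0,0.0333],[0,0,0.0333]],"gripper":[1,1,1,1,1,1,1,1]}'
python3 to.py 164 .055
```

```text
time: 9.15
tool_pos: [0.4628, 0.1287, 0.0551]
eef_rot: [-3.141, 0.003, -3.03]
ft_force: [0.9, 0.2, 4.8]
finger_gap: 0.005
grasp_force: 2.3
t 9.15 pos [0.4628 0.1287 0.0551] rpy [-3.1414e+00  2.8000e-03 -3.0301e+00] r 0.1527 th 188.0 q6 -1.648 F [0.9 0.2 4.8]
slide units [0.033 0.001 0.001]
rot units [-0.0001  0.0018 -0.0013]
time: 9.95
tool_pos: [0.4679, 0.192, 0.0552]
eef_rot: [3.14, 0.004, 2.835]
ft_force: [2.5, -0.4, 4.0]
finger_gap: 0.006
grasp_force: 2.0
t 9.95 pos [0.4679 0.192  0.0552] rpy [3.1402 0.0039 2.8349] r 0.1521 th 163.9 q6 -1.098 F [ 2.5 -0.4  4. ]
slide units [ 0.048 -0.005  0.006]
rot units [ 0.0009  0.0025 -0.0008]
```

```bash
python3 -m crank '{"slide":[[0.01,0.2,0.005],[0.01,0.2,0],[0.01,0.2,0],[0.01,0.2,0],[0.01,0.2,0],[0,0.2,0],[0,0.2,0],[0,0.2,0]],"rot":[[0,0.002,0.0333],[0,0,0.0333],[0,0,0.0333],[0,0,0.0333],[0,0,0.0333],[0,0,0.0333],[0,0,0.0333],[0,0,0.0333]],"gripper":[1,1,1,1,1,1,1,1]}'
python3 to.py 140 .055
python3 -m crank '{"slide":[[0,0.2,0],[0,0.2,0],[0,0.2,0],[0,0.2,0],[0,0.2,0],[0,0.2,0],[0,0.134,0],[0,0.067,0]],"rot":[[0,0,0.0333],[0,0,0.0333],[0,0,0.0333],[0,0,0.0333],[0,0,0.0333],[0,0,0.0333],[0,0,0.022],[0,0,0.011]],"gripper":[1,1,1,1,1,1,1,1]}'
python3 to.py 119 .055
python3 - <<'E'
from look import *
T=["honey_jar","food_tin","spice_jar_1"]
look("top","d",T);look("side","d",T)
E
```

```text
time: 10.75
tool_pos: [0.496, 0.2486, 0.0551]
eef_rot: [3.14, 0.0, 2.417]
ft_force: [2.3, -2.8, 5.0]
finger_gap: 0.003
grasp_force: 2.2
t 10.75 pos [0.496  0.2486 0.0551] rpy [3.1404e+00 4.0000e-04 2.4167e+00] r 0.1538 th 140.1 q6 -0.586 F [ 2.3 -2.8  5. ]
slide units [0.005 0.007 0.002]
rot units [ 0.0007  0.0003 -0.0004]
time: 11.55
tool_pos: [0.5387, 0.2837, 0.0549]
eef_rot: [3.141, -0.0, 2.052]
ft_force: [1.3, -3.8, 5.5]
finger_gap: 0.003
grasp_force: 2.7
t 11.55 pos [0.5387 0.2837 0.0549] rpy [ 3.1415e+00 -2.0000e-04  2.0523e+00] r 0.1534 th 119.4 q6 -0.183 F [ 1.3 -3.8  5.5]
slide units [ 0.015  0.024 -0.003]
rot units [ 0.0001 -0.0001  0.001 ]
top honey_jar [([0.639, 0.092, 0.035], 0.61), ([0.612, 0.149, -0.001], 0.17)]
top food_tin [([0.671, 0.161, 0.031], 0.73)]
top spice_jar_1 [([0.569, 0.106, 0.031], 0.65), ([0.62, 0.21, 0.036], 0.51)]
side honey_jar [([0.644, 0.099, 0.03], 0.87)]
side food_tin [([0.673, 0.159, 0.035], 0.77)]
side spice_jar_1 [([0.57, 0.114, 0.034], 0.79), ([0.616, 0.21, 0.03], 0.58)]
```

View pics/side_d.png

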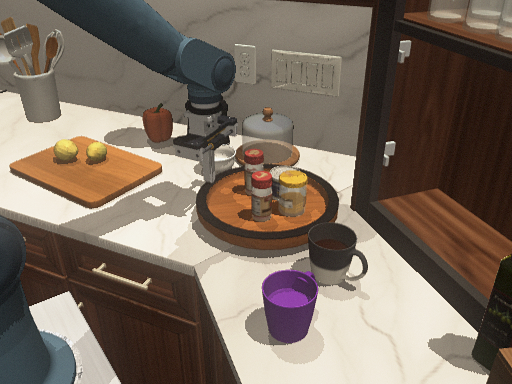

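The honey jar is at about -63° around the axis and needs about 32° more. The side view shows everything upright, and the gripper at (205,140) is clear of the bowl and the dome.

```bash
python3 -m crank '{"slide":[[0.01,0.067,0],[0.005,0.134,0],[0,0.2,0],[0,0.2,0],[0,0.2,0],[0,0.2,0],[0,0.134,0],[0,0.067,0]],"rot":[[0,0,0.011],[0,0,0.022],[0,0,0.0333],[0,0,0.0333],[0,0,0.0333],[0,0,0.0333],[0,0,0.022],[0,0,0.011]],"gripper":[1,1,1,1,1,1,1,1]}'
python3 to.py 101 .055
python3 - <<'E'
from look import *
import numpy as np
T=["honey_jar","food_tin"]
a=look("top","e",T)["img"];b=look("side","e",T)["img"]
cv2.imwrite("pics/e.png",np.vstack([cv2.resize(a[60:240,100:400],None,fx=2,fy=2,interpolation=2)[:300],cv2.resize(b[100:250,150:350],(600,300))]))
E
```

```text
time: 12.75
tool_pos: [0.583, 0.3003, 0.0547]
eef_rot: [-3.14, -0.0, 1.739]
ft_force: [0.5, -3.8, 5.9]
finger_gap: 0.006
grasp_force: 3.1
t 12.75 pos [0.583  0.3003 0.0547] rpy [-3.1404e+00 -2.0000e-04  1.7391e+00] r 0.1535 th 101.6 q6 0.134 F [ 0.5 -3.8  5.9]
slide units [ 0.015  0.043 -0.009]
rot units [-0.0008 -0.0001  0.0016]
top honey_jar [([0.622, 0.088, 0.034], 0.78), ([0.594, -0.11, 0.002], 0.24)]
top food_tin [([0.675, 0.142, 0.036], 0.94), ([0.612, 0.147, 0.057], 0.72)]
side honey_jar [([0.625, 0.091, 0.03], 0.9)]
side food_tin [([0.673, 0.141, 0.032], 0.58)]
```

View pics/e.png

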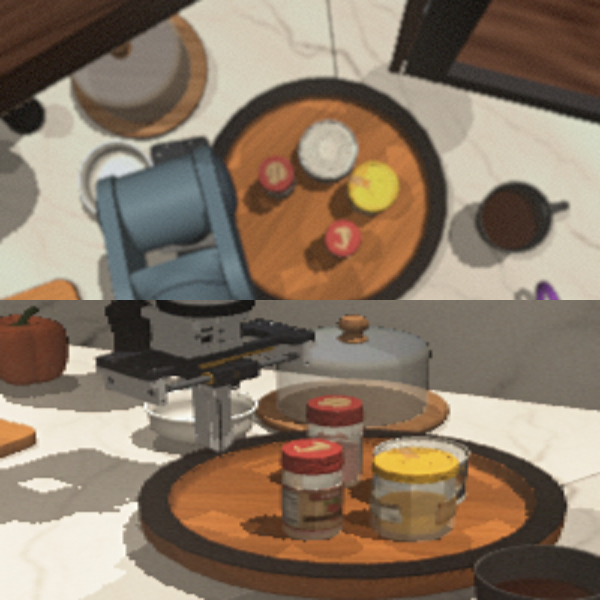

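The honey jar is at -81° and needs about 14° more. The gripper is drawing near the glass dome (upper left of the top crop), so I'll lift, step back along the rim and finish with a second stroke.

```bash
python3 -m crank '{"slide":[[0,0,-0.03],[0,0,-0.05],[0,0,-0.1],[0,0,-0.15],[0,0,-0.2],[0,0,0],[0,0,0],[0,0,0]],"rot":[[0,0,0],[0,0,0],[0,0,0],[0,0,0],[0,0,0],[0,0,0],[0,0,0],[0,0,0]],"gripper":[1,1,1,1,1,1,1,1]}'
python3 to.py 120 .065
```

```text
time: 13.85
tool_pos: [0.5816, 0.3008, 0.0747]
eef_rot: [-3.138, -0.001, 1.74]
ft_force: [0.5, -0.2, 0.1]
finger_gap: 0.004
grasp_force: 0.0
t 13.85 pos [0.5816 0.3008 0.0747] rpy [-3.1382e+00 -1.4000e-03  1.7402e+00] r 0.1542 th 102.1 q6 0.133 F [ 0.5 -0.2  0.1]
slide units [-0.242 -1.172  0.247]
rot units [-0.002  -0.0012 -0.2088]
```

```bash
python3 -m crank '{"slide":[[-0.08,-0.39,0.08],[-0.08,-0.39,0.08],[-0.08,-0.39,0.08],[0,0,0],[0,0,0],[0,0,0],[0,0,0],[0,0,0]],"rot":[[-0.002,-0.001,0],[0,0,0],[0,0,0],[0,0,-0.07],[0,0,-0.07],[0,0,-0.07],[0,0,0],[0,0,0]],"gripper":[1,1,1,1,1,1,1,1]}'
python3 to.py 120 .0548
```

```text
time: 14.65
tool_pos: [0.5371, 0.2834, 0.0651]
eef_rot: [-3.141, 0.0, 2.068]
ft_force: [0.7, 0.1, -0.6]
finger_gap: 0.009
grasp_force: 0.0
t 14.65 pos [0.5371 0.2834 0.0651] rpy [-3.1413e+00  1.0000e-04  2.0678e+00] r 0.154 th 119.9 q6 -0.198 F [ 0.7  0.1 -0.6]
slide units [-0.    -0.004  0.258]
rot units [-0.0002  0.0001 -0.0002]
```

```bash
python3 -m crank '{"slide":[[0,0,0.08],[0,0,0.06],[0,0,0.05],[0,0,0.03],[0,0,0.02],[0,0,0.015],[0,0,0],[0,0,0]],"rot":[[0,0,0],[0,0,0],[0,0,0],[0,0,0],[0,0,0],[0,0,0],[0,0,0],[0,0,0]],"gripper":[1,1,1,1,1,1,1,1]}'
python3 to.py
python3 -m crank '{"slide":[[0,0.067,0],[0,0.134,0],[0,0.2,0],[0,0.2,0],[0,0.2,0],[0,0.134,0],[0,0.067,0],[0,0,0]],"rot":[[0,0,0.011],[0,0,0.022],[0,0,0.0333],[0,0,0.0333],[0,0,0.0333],[0,0,0.022],[0,0,0.011],[0,0,0]],"gripper":[1,1,1,1,1,1,1,1]}'
python3 to.py
python3 -c "
from look import *
T=['honey_jar','food_tin','tea_mug','small_bowl']
look('top','f',T);look('side','f',T)"
```

```text
time: 15.45
tool_pos: [0.5376, 0.2837, 0.0556]
eef_rot: [3.141, 0.0, 2.07]
ft_force: [-0.9, 0.3, 2.8]
finger_gap: 0.006
grasp_force: 1.3
t 15.45 pos [0.5376 0.2837 0.0556] rpy [3.1406e+00 2.0000e-04 2.0701e+00] r 0.154 th 119.7 q6 -0.2 F [-0.9  0.3  2.8]
time: 16.25
tool_pos: [0.575, 0.2986, 0.0555]
eef_rot: [3.14, 0.001, 1.809]
ft_force: [1.1, -1.5, 3.1]
finger_gap: 0.004
grasp_force: 1.6
t 16.25 pos [0.575  0.2986 0.0555] rpy [3.1404e+00 5.0000e-04 1.8093e+00] r 0.1537 th 104.7 q6 0.066 F [ 1.1 -1.5  3.1]
top honey_jar [([0.605, 0.087, 0.034], 0.71)]
top food_tin [([0.672, 0.126, 0.033], 0.76)]
top tea_mug [([0.441, -0.157, -0.0], 0.98), ([0.592, -0.111, 0.002], 0.7)]
top small_bowl [([0.64, 0.417, 0.003], 0.94)]
side honey_jar [([0.608, 0.09, 0.032], 0.64)]
side food_tin [([0.674, 0.125, 0.031], 0.57), ([0.591, -0.112, -0.004], 0.42), ([0.556, 0.143, 0.034], 0.41)]
side tea_mug [([0.445, -0.158, 0.0], 0.94), ([0.592, -0.113, -0.001], 0.67)]
side small_bowl [([0.643, 0.425, -0.0], 0.82)]
```

The honey jar is at about -97° against a target of about -95°, which is good. I'll lift clear and check once more.

```bash
python3 -m crank '{"slide":[[0,0,-0.03],[0,0,-0.06],[0,0,-0.2],[0,0,-0.5],[0,0,-0.8],[0,0,-0.8],[0,0,-0.5],[0,0,-0.2]],"rot":[[0,0,0],[0,0,0],[0,0,0],[0,0,0],[0,0,0],[0,0,0],[0,0,0],[0,0,0]],"gripper":[1,1,1,1,1,1,1,1]}'
python3 -m crank '{"slide":[[0,0,0],[0,0,0],[0,0,0],[0,0,0],[0,0,0],[0,0,0],[0,0,0],[0,0,0]],"rot":[[0,0,0],[0,0,0],[0,0,0],[0,0,0],[0,0,0],[0,0,0],[0,0,0],[0,0,0]],"gripper":[1,1,1,1,1,1,1,1]}'
python3 -c "
from look import *
look('side','g',['honey_jar']);look('top','g',['honey_jar','spice_jar_1'])"
```

```text
time: 17.55
tool_pos: [0.5752, 0.2994, 0.1819]
eef_rot: [3.137, -0.001, 1.81]
ft_force: [0.1, -0.4, 0.9]
finger_gap: 0.004
grasp_force: 0.0
time: 18.35
tool_pos: [0.5743, 0.2987, 0.1788]
eef_rot: [3.141, 0.0, 1.81]
ft_force: [0.4, -0.3, 0.8]
finger_gap: 0.007
grasp_force: 0.0
side honey_jar [([0.609, 0.091, 0.035], 0.63)]
top honey_jar [([0.605, 0.086, 0.033], 0.86)]
top spice_jar_1 [([0.65, 0.194, 0.034], 0.85), ([0.554, 0.136, 0.034], 0.76)]
```

View pics/top_g.png

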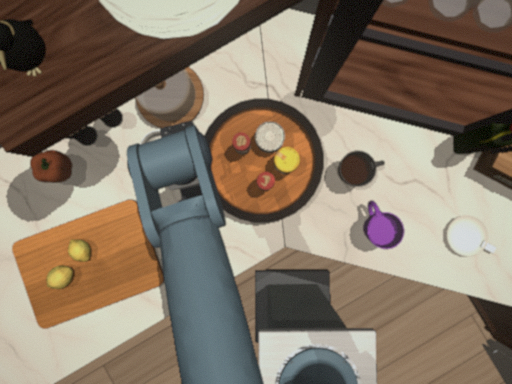

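The yellow lid at (287,159) now faces the dark mug at (356,168). Everything is upright and the gripper is clear.

```bash
python3 -c "
from workcell import arm
print(arm.hand_in())"
```

```text
the job is handed in; nothing more can be done
None
```

I turned the lazy Susan about 146° clockwise with the fingertips on the rim, so the honey jar now faces the tea mug, about 2° off the mug–bowl line by camera; the jars and tin stayed upright, and the job is handed in (no verdict was returned).

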